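Tip the biscuit box into the pick-up frame

TASK

Get the pink box of biscuits ready for collection, using only the fingertips or the outside of the fingers: never grip or lift it. Slide it, still standing, up to the near end of the yellow tape frame, then push it over near its top so that it falls flat, window up, inside the frame: it must land there, not be shoved in afterwards, and may lie on the tape but not stick out beyond it. Leave everything else on the counter where it is.

Things in the scene. Friction and masses are not known exactly. Their poses are not given: they have to be found in the camera images.
- biscuit_box: Pink gift box of biscuits, a stiff closed carton, 70 thick (its x) x 130 broad (its y) x 180 tall (its z), 0.3 to 0.6 kg, evenly filled. It starts standing; origin: centre of its foot (the 70 x 130 end). Window on its -x face; plain +x face towards the tape frame. Friction about 0.6: pushed within 35 mm of the counter it slides upright, pushed in its upper half it tips about its far lower edge
- foot_left (a point): corner of the box's plain back face: x = +35, y = +65, z = 0 mm in the box's frame
- foot_right (a point): corner of the box's plain back face: x = +35, y = -65, z = 0 mm in the box's frame
- top_left (a point): corner of the box's plain back face: x = +35, y = +65, z = 180 mm in the box's frame
- top_right (a point): corner of the box's plain back face: x = +35, y = -65, z = 180 mm in the box's frame
- tape_frame: Pick-up frame of yellow tape stuck flat on the counter (no height). Outside 248 long (its x) x 198 wide (its y), tape 19 wide, so 210 x 160 inside. Origin: its middle. Its +x runs lengthways from the end nearest the box (x = -124) to the far end (+124), roughly to the robot's left; z up. The box starts with its origin at x = -250 to -200, too far off to land inside if tipped there
- bell: chrome counter bell on a black round base, 84 across, 60 tall; stands just beyond the far end of the tape frame; origin: centre of its underside. Not to be moved
- mint_box: mint-green carton with a cream cross band, 50 x 120 x 100 tall, standing on the counter on the customers' side, by the near end of the tape frame; origin: centre of its underside. Not to be moved
- tea_tin: dark blue round tea tin with a brass lid, 72 across, 95 tall, on the customers' side of the tape frame; origin: centre of its underside. Not to be moved
- mug: white mug, 72 across, 80 tall, handle along its +y, on the robot's side of the tape frame; origin: centre of its underside. Not to be moved
- cake_tongs: steel cake tongs, 225 long, lying flat at the left of the counter; origin: centre of its underside. Not to be moved
- candy_jar: glass jar of sweets with a steel lid, 94 across, 119 tall, at the right; origin: centre of its underside. Not to be moved
- cup_stack: stack of paper cups, 85 across, 140 tall, at the right; origin: centre of its underside. Not to be moved
Mind the look-alikes: they are no part of the job. Of the things that look like the biscuit_box, take the one that is farthest to the robot's right at the start.

How it is judged:
On the way, in this order (a step that is already met when the one before it is completed fails the run):
1. the box stands upright with its foot at the near end of the frame, so that it can come down inside (angle between biscuit_box's own z axis and vertical below 0.12 rad and x of biscuit_box in the frame of tape_frame between -0.165 and -0.085 m and y of biscuit_box in the frame of tape_frame between -0.05 and 0.05 m), for 0.2 s.
2. the fingers push the box over in its upper half (angle between biscuit_box's own z axis and vertical between 0.1 and 0.8 rad and contact force between the fingers and biscuit_box above 0.05 N and height (world z) of the grasp point above 0.09 m), for 0.02 s.
At the end, for the whole second after the job is handed in: the box lies flat (within 5 degrees), window up, at rest, and no part of it sticks out beyond the outside of the 248 x 198 mm tape frame (angle between biscuit_box's own x axis and vertical above 3.05 rad and height (world z) of biscuit_box below 0.04 m and x of foot_left in the frame of tape_frame between -0.124 and 0.124 m and y of foot_left in the frame of tape_frame between -0.099 and 0.099 m and x of foot_right in the frame of tape_frame between -0.124 and 0.124 m and y of foot_right in the frame of tape_frame between -0.099 and 0.099 m and x of top_left in the frame of tape_frame between -0.124 and 0.124 m and y of top_left in the frame of tape_frame between -0.099 and 0.099 m and x of top_right in the frame of tape_frame between -0.124 and 0.124 m and y of top_right in the frame of tape_frame between -0.099 and 0.099 m and linear speed of biscuit_box below 0.01 m/s and angular speed of biscuit_box below 0.05 rad/s); the robot touches nothing.
It fails at once if the box was lifted (height (world z) of biscuit_box above 0.055 m or (angle between biscuit_box's own z axis and vertical below 0.1 rad and height (world z) of biscuit_box above 0.01 m)).
It fails at once if the box was gripped or struck hard (more than 30 N from the fingers) (contact force between the fingers and biscuit_box above 30 N).
It fails at once if the box came down sticking out of the frame (angle between biscuit_box's own z axis and vertical above 1.4 rad and not (x of foot_left in the frame of tape_frame between -0.128 and 0.128 m and y of foot_left in the frame of tape_frame between -0.103 and 0.103 m and x of foot_right in the frame of tape_frame between -0.128 and 0.128 m and y of foot_right in the frame of tape_frame between -0.103 and 0.103 m and x of top_left in the frame of tape_frame between -0.128 and 0.128 m and y of top_left in the frame of tape_frame between -0.103 and 0.103 m and x of top_right in the frame of tape_frame between -0.128 and 0.128 m and y of top_right in the frame of tape_frame between -0.103 and 0.103 m)).
It fails at once if something else on the counter was moved (more than 15 mm) (distance of any of bell, mint_box, tea_tin, mug, cake_tongs, candy_jar, cup_stack from where it was at the start of the episode above 0.015 m).
It also fails if it takes over 51 s, if anything falls off the work surface, if the arm or the gripper's body presses on something with over 40 N, if the wrist force passes 120 N, or if a joint passes its speed limit or range.

ROBOT

A 6-joint arm with a two-finger parallel gripper is mounted at the origin on the work surface. World frame = base frame: x ahead of the robot, y to its left, z up, the work surface at z = 0. Lengths are in m, angles in rad, forces in N, time in s.
With the tool pointing down it reaches from about 0.425 to 0.95 m from the base axis. Payload 3.5 kg.
Tool frame: the origin (TCP) lies midway between the tips of the shut fingers; the grasp point (between the pads) lies 19 mm behind it; z points along the fingers, y is the line along which they close (so a half turn about z gives the same grasp; the last joint's range is limited). The gripper opens to 85 mm and grips with 20 to 120 N. Pads are 22 mm wide; open, the fingers measure 114 mm over their backs; the gripper's body (76 mm by 85 mm) begins 54 mm behind the grasp point. The pads swing forward as they close: fully open they stand 13 mm farther back than shut.
Start: joints at [1.181, 0.286, 1.577, -0, 1.279, -0.15], TCP at [0.16, 0.656, 0.231] pointing down, gripper open.
Joint ranges: [-2.77, 2.77], [-0.9, 2.22], [0.21, 2.48], [-1.53, 4.67], [0.24, 2.81], [-2.84, 2.84]. Speed limits (rad/s): [2.79, 2.79, 3.14, 3.14, 3.14, 3.14].

INTERFACE

Orientations are given as a unit quaternion [x, y, z, w].
In Python, from plant import ctrl gives the robot as it stands.
- The arm moves only by the tool arm_command, never from a script. Its argument "steps" is one flat list of numbers, 5 for each row, row after row: the opening in per cent of the stroke, from 0 (shut) to 100 (fully open), then the shift along the tool's x, y, z each as a share of 25 mm, from -1 to 1, then the turn about the tool's z as a share of 0.1 rad, from -1 to 1. In form: [grip, tx, ty, tz, spin, grip, tx, ty, tz, spin, ...]. A call has 1 to 8 rows; each row shifts and turns the commanded pose from where the row before left it, along the tool's axes as they then stand; what a row does not reach is not made up. A row lasts 1/12 s, in which the tool goes at most 41.7 mm and 7.16 degrees, less where a joint would pass 70% of its speed; a pose out of reach is approached as far as the arm can. A call with a number of a shift or a turn outside -1 to 1 is refused whole. A call with a gripper value outside its range is refused whole. The fingers move at their own pace and stop on an object; "squeeze" is the grip in N (left out, the last holds). Time passes only in rows, so rows that do not move let the fingers close. It gives the time, the measured TCP pose, the force, the opening and the grip force at its end, in the units of the state.
- ctrl.get_state(): the state, without advancing time (a new reading comes with each control period).
- ctrl.read_camera(name): name is "scene" or "top" or "wrist"; returns the picture (400x640x3 uint8, red, green, blue); there is no depth.
- ctrl.camera_model(name): a dict with "intrinsics" (3x3 intrinsics, pixels), "rvec" (rotation vector, rad) and "tvec" (3), from world to camera coordinates, as OpenCV has them. Camera axes: x right, y down, z forward; pixel columns grow to the right and rows downward; lengths in m; the calibration is good to about 2 mm. A picture is of the moment at which its call begins: read the wrist's pose just before it. camera_model takes no time and is no camera call; for the wrist camera it gives the pose at the moment of the call.
- ctrl.sign_off(): hands the job in; it is judged then, once.
The state is a dict: "time": time; "qpos": joint angles; "dq": joint speeds; "joint_efforts": joint torques, N m; "eef_pos": TCP position; "tcp_rot": TCP orientation; "contact_force": force on the tool from outside, world axes, zero at the start; "wrist_torque": the same for the moment, N m; "opening": opening from 0.0 (shut) to 1.0 (fully open); "finger_force": force on a finger pad.
Only numpy, scipy, OpenCV 4.12 (cv2) and the standard library are available. Lean on these libraries where they do the work, as an engineer would, in place of code of your own. Each camera call takes 0.05 s, during which the arm holds its last target. There are 200 camera calls.

## Working session

There is one attempt and no reset: what is moved stays moved. The work goes in short steps, Python scripts to look and compute and a tool call to move; the robot and the scene stay as the last step left them, time stands still between calls to the robot, and variables do not carry over. Pictures are saved under pics/ and viewed, at most 10 in all, crops included, and the job is handed in when it is done.

Besides the shell and the picture viewer there is one more tool, called after "Request:" as name(argument=value, ...) on one line, values as JSON. arm_command: Moves the arm, as the interface text tells. Its arguments: {"type":"object","properties":{"steps":{"type":"array","items":{"type":"number"}},"squeeze":{"type":"number"}},"required":["steps"]}

```bash
ls; mkdir -p pics
cat > h.py <<'E'
import numpy as np, cv2
from plant import ctrl
def cam(n):
    m=ctrl.camera_model(n); K=np.array(m["intrinsics"],float); R=cv2.Rodrigues(np.array(m["rvec"],float))[0]; t=np.array(m["tvec"],float).ravel()
    return K,R,t
def cast(n,px,z=0.,c=None):
    K,R,t=c or cam(n); px=np.atleast_2d(px).astype(float)
    d=(R.T@np.linalg.inv(K)@np.c_[px,np.ones(len(px))].T).T; o=-R.T@t
    return o+d*((z-o[2])/d[:,2])[:,None]
def proj(n,P,c=None):
    K,R,t=c or cam(n); q=(K@(R@np.atleast_2d(P).T+t[:,None])).T
    return q[:,:2]/q[:,2:]
def shot(n,f=None):
    im=np.array(ctrl.read_camera(n))[:,:,::-1].copy()
    if f: cv2.imwrite("pics/"+f,im)
    return im
E
python3 - <<'E'
from h import *
for n in("scene","top"):
    shot(n,n+"0.png"); K,R,t=cam(n); print(n,K[0,0],(-R.T@t).round(3),R[2].round(2))
s=ctrl.get_state(); print(s["time"],s["eef_pos"],s["tcp_rot"],s["opening"])
E
```

```text
pics
scene 418.5850889913506 [1.444 0.399 1.374] [-0.56 -0.25 -0.79]
top 434.25824013257034 [0.408 0.01  1.588] [ 0.09 -0.01 -1.  ]
0.1 [0.16007031 0.65512746 0.23007043] [ 1.19633375e-01  9.92817530e-01 -1.05941936e-03 -2.93155225e-04] 0.9966888071144823
```

View pics/scene0.png

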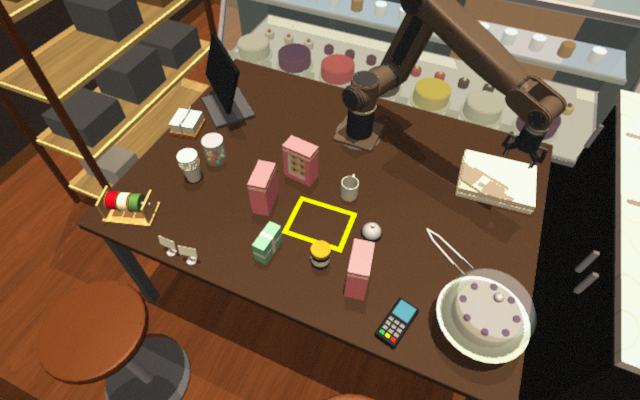

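View pics/top0.png

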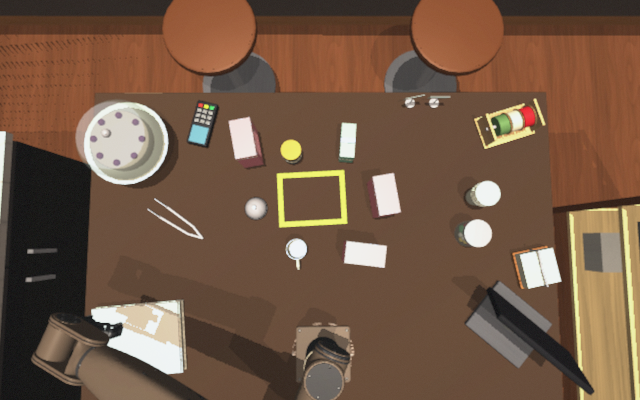

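Scene picture: the pink boxes are at (262,188), (300,160) and (360,270), the yellow frame at (320,224). In the top picture these are box A (385,195), box B (365,254) and box C (244,140), and the frame is at (312,199). Image right is the robot's right, so A is the target. Next I measure and check it in a close crop.

```bash
cat >> h.py <<'E'
def rect(n,mask,near,z):
    cs,_=cv2.findContours(mask.astype(np.uint8),cv2.RETR_EXTERNAL,cv2.CHAIN_APPROX_NONE)
    c=min((c for c in cs if cv2.contourArea(c)>150),key=lambda c:np.linalg.norm(c[:,0].mean(0)-near))
    P=cast(n,c[:,0]+0.0,z)[:,:2]
    r=cv2.minAreaRect((P*1000).astype(np.float32)); return c,r,cv2.boxPoints(r)
def masks(im):
    h=cv2.cvtColor(im,cv2.COLOR_BGR2HSV).astype(int); H,S,V=h[...,0],h[...,1],h[...,2]
    return (H>22)&(H<36)&(S>150)&(V>120), ((H>165)|(H<8))&(S<110)&(V>185)
E
python3 - <<'E'
from h import *
im=shot("top"); y,p=masks(im)
for nm,m,near,z in(("tape",y,(312,199),0),("A",p,(385,195),.18),("B",p,(365,254),.18)):
    c,r,b=rect("top",m,near,z); print(nm,np.round(r[0],1),np.round(r[1],1),round(r[2],2),b.round().tolist(),c[:,0].min(0),c[:,0].max(0))
h=cv2.cvtColor(im,cv2.COLOR_BGR2HSV); print(h[195,385],h[254,365],h[205,402])
for nm,u,z in (("mug",(297,249),.08),("mint",(348,136),.1),("tin",(291,151),.095),("bell",(256,208),.05)): print(nm,cast("top",u,z).round(3))
s=shot("scene"); cv2.imwrite("pics/crop1.png",np.hstack([cv2.resize(s[120:270,230:390],(400,375)),cv2.resize(im[120:280,225:425],(400,320)).copy() if 0 else cv2.resize(im[110:280,250:430],(400,375))]))
E
```

```text
Traceback (most recent call last):
  File "h.py", line 19, in rect
    c=min((c for c in cs if cv2.contourArea(c)>150),key=lambda c:np.linalg.norm(c[:,0].mean(0)-near))
ValueError: min() iterable argument is empty
```

```bash
cat > m.py <<'E'
from h import *
im=shot("top"); h=cv2.cvtColor(im,cv2.COLOR_BGR2HSV); print(h[195,385],h[254,365],h[205,400],h[222,312],h[220:226,312].tolist())
s=shot("scene"); cv2.imwrite("pics/crop1.png",np.hstack([cv2.resize(s[120:270,230:390],(400,375)),cv2.resize(im[110:280,250:430],(400,375))]))
y,p=masks(im)
for nm,m,near,z in(("tape",y,(312,199),0),("A",p,(385,195),.18),("B",p,(365,254),.18)):
  try:
    c,r,b=rect("top",m,near,z); print(nm,np.round(r[0],1),np.round(r[1],1),round(r[2],2),b.round().tolist(),c[:,0].min(0),c[:,0].max(0))
  except Exception as e: print(nm,m.sum(),e)
for nm,u,z in (("mug",(297,249),.08),("mint",(348,136),.1),("tin",(291,151),.095),("bell",(256,208),.05)): print(nm,cast("top",u,z).round(3))
E
sed -i 's/(S<110)&(V>185)/(S<110)\&(V>150)/;s/(S>150)&(V>120)/(S>120)\&(V>100)/' h.py
python3 m.py
```

```text
[ 12  11 241] [ 23   4 240] [ 12  97 118] [ 31 126 244] [[31, 137, 212], [31, 126, 244], [31, 126, 244], [31, 126, 244], [31, 125, 244], [32, 136, 227]]
tape [552.4  39.3] [202.9 252.9] 2.77 [[445.0, 161.0], [457.0, -92.0], [660.0, -82.0], [648.0, 170.0]] [276 169] [347 227]
A [738.1 256.9] [133.2  86.1] 10.89 [[665.0, 287.0], [681.0, 202.0], [812.0, 227.0], [795.0, 312.0]] [229 117] [260 159]
B [738.1 256.9] [133.2  86.1] 10.89 [[665.0, 287.0], [681.0, 202.0], [812.0, 227.0], [795.0, 312.0]] [229 117] [260 159]
mug [[0.369 0.088 0.08 ]]
mint [[ 0.76  -0.091  0.1  ]]
tin [[0.708 0.108 0.095]]
bell [[0.513 0.235 0.05 ]]
```

View pics/crop1.png

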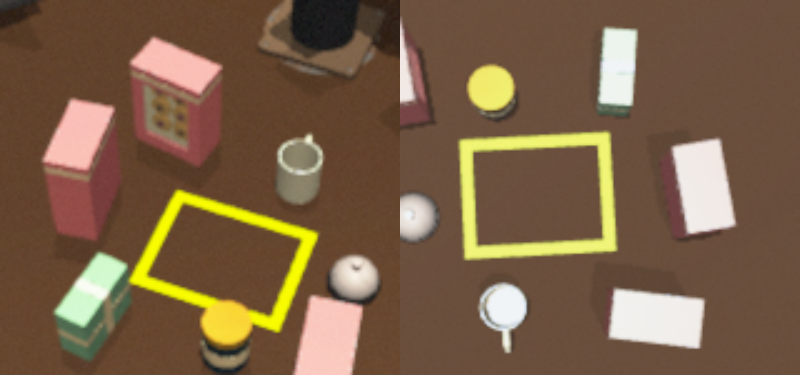

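The crop confirms box A, at (82,170) in its left half. Its plain face points at the frame and its window faces away. The lids are overexposed in the top view, so I'm adjusting that mask.

```bash
sed -i 's/((H>165)|(H<8))&(S<110)&(V>150)/(S<45)\&(V>190)/' h.py
cat > m.py <<'E'
from h import *
def run():
    im=shot("top"); y,p=masks(im)
    c,r,b=rect("top",y,(312,199),0); b=b/1000; C=b.mean(0)
    e=max((b[1]-b[0],b[2]-b[1]),key=np.linalg.norm); e=e/np.linalg.norm(e); e=e if e[1]>0 else -e
    F=np.array([e,[-e[1],e[0]]]); print("tape",C.round(4),"ang",np.arctan2(e[1],e[0]).round(4),np.round(r[1],1))
    out={}
    for nm,near in(("A",(385,195)),("B",(365,254)),("mint",(348,136)),("mug",(297,249))):
        z={"mint":.1,"mug":.08}.get(nm,.18)
        try: c,r,b=rect("top",p,near,z)
        except Exception as ex: print(nm,ex); continue
        b=b/1000; l=min((b[1]-b[0],b[2]-b[1]),key=np.linalg.norm); l=l/np.linalg.norm(l); l=l if l@F[0]>0 else -l
        q=F@(b.mean(0)-C); print(nm,"world",b.mean(0).round(4),"frame",q.round(4),"yaw rel",np.arctan2(F[1]@l,F[0]@l).round(3),np.round(r[1],1),(F@(b-C).T).T.round(3).tolist(),c[:,0].mean(0).round())
    return C,F
if __name__=="__main__": run()
E
python3 m.py
```

```text
tape [0.5523 0.0393] ang 1.6192 [202.7 252.9]
A world [ 0.548  -0.2081] frame [-0.2469  0.0162] yaw rel 0.113 [131.2  71.1] [[-0.21899999678134918, 0.08500000089406967], [-0.28999999165534973, 0.07699999958276749], [-0.2750000059604645, -0.05299999937415123], [-0.20399999618530273, -0.04500000178813934]] [386. 194.]
B world [ 0.354  -0.1361] frame [-0.1656  0.2066] yaw rel 1.398 [131.   71.1] [[-0.2240000069141388, 0.2529999911785126], [-0.23600000143051147, 0.18299999833106995], [-0.10700000077486038, 0.1599999964237213], [-0.0949999988079071, 0.23000000417232513]] [365. 254.]
mint world [ 0.7462 -0.0897] frame [-0.1382 -0.1874] yaw rel -0.123 [ 51.  121.3] [[-0.15600000321865082, -0.12399999797344208], [-0.17100000381469727, -0.24400000274181366], [-0.11999999731779099, -0.25099998712539673], [-0.10499999672174454, -0.12999999523162842]] [348. 140.]
mug world [0.3594 0.0845] frame [0.0545 0.1906] yaw rel 0.598 [93.7 71.3] [[0.057999998331069946, 0.24899999797344208], [-0.0010000000474974513, 0.20900000631809235], [0.050999999046325684, 0.13199999928474426], [0.10999999940395355, 0.1720000058412552]] [295. 252.]
```

Request:
arm_command(steps=[100, 0, 0, -0.4, -0.96, 100, 0, 0, -0.4, -0.96, 100, 0, 0, 0, -0.96, 100, -1, -1, 0, 0, 100, -1, -1, 0, 0, 100, -1, -1, 0, 0, 100, -1, -1, 0, 0, 100, -1, -1, 0, 0])

```text
time: 0.97
eef_pos: [0.292, 0.5357, 0.2514]
tcp_rot: [-0.024, 1.0, 0.0, 0.0]
contact_force: [0.7, 1.0, 0.8]
opening: 0.993
finger_force: 0.0
```

```bash
cat >> h.py <<'E'
C=np.array([.5523,.0393]); a=1.6192; F=np.array([[np.cos(a),np.sin(a)],[-np.sin(a),np.cos(a)]])
def st():
    s=ctrl.get_state(); p=np.array(s["eef_pos"]); q=s["tcp_rot"]
    from scipy.spatial.transform import Rotation as Ro
    M=Ro.from_quat(q).as_matrix(); ty=M[:,1]
    print("t",round(s["time"],2),"frame",(F@(p[:2]-C)).round(4),"z",p[2].round(4),"ty ang-a",(np.arctan2(ty[1],ty[0])-a).round(4),"f",np.round(s["contact_force"],1),"q",np.round(s["qpos"],2),"op",round(s["opening"],2))
E
python3 - <<'E'
from h import *
st()
im=shot("scene","scene1.png"); s=ctrl.get_state(); u=proj("scene",np.array(s["eef_pos"]))[0]; print(u)
for nm,u,z in (("jar",(475,233),.119),("cups",(485,195),.14)): print(nm,(F@(cast("top",u,z)[0,:2]-C)).round(3))
E
```

```text
t 0.97 frame [0.5084 0.236 ] z 0.2514 ty ang-a 0.0004 f [0.7 1.  0.8] q [ 0.91  0.13  1.72 -0.    1.29 -0.71] op 0.99
[476.26629516 174.8934908 ]
jar [-0.548  0.159]
cups [-0.585  0.034]
```

Request:
arm_command(steps=[100, -0.98, -1, 0, 0, 100, -0.98, -1, 0, 0, 100, -0.98, -1, 0, 0, 100, -0.98, -1, 0, 0, 100, -0.98, -1, 0, 0, 100, -0.98, -1, 0, 0, 100, -0.98, -1, 0, 0, 100, -0.98, -1, 0, 0])

```text
time: 1.68
eef_pos: [0.4975, 0.3454, 0.2514]
tcp_rot: [-0.024, 1.0, 0.0, 0.0]
contact_force: [0.7, 0.3, 0.6]
opening: 1.005
finger_force: 0.0
```

Request:
arm_command(steps=[100, -0.98, -1, 0, 0, 100, 0, -1, 0, 0, 100, 0, -1, 0, 0, 100, 0, -1, 0, 0, 100, 0, -1, 0, 0, 100, 0, -1, 0, 0, 100, 0, -1, 0, 0, 100, 0, -1, 0, 0])

```text
time: 2.35
eef_pos: [0.5306, 0.1469, 0.2514]
tcp_rot: [-0.024, 1.0, 0.0, 0.0]
contact_force: [-0.8, -0.5, 0.0]
opening: 1.001
finger_force: 0.0
```

Request:
arm_command(steps=[100, 0, -1, 0, 0, 100, 0, -1, 0, 0, 100, 0, -1, 0, 0, 100, 0, -1, 0, 0, 100, 0, -1, 0, 0, 100, 0, -1, 0, 0, 100, 0, -1, 0, 0, 100, 0, -1, 0, 0])

```text
time: 3.02
eef_pos: [0.5403, -0.0529, 0.2514]
tcp_rot: [-0.024, 1.0, 0.0, 0.0]
contact_force: [0.4, -0.3, 0.1]
opening: 1.005
finger_force: 0.0
```

Request:
arm_command(steps=[100, 0, -1, 0, 0, 100, 0, -1, 0, 0, 100, 0, -1, 0, 0, 100, 0, -1, 0, 0, 100, 0, -1, 0, 0, 100, 0, -1, 0, 0, 100, 0, -1, 0, 0, 100, 0, -1, 0, 0])

```text
time: 3.68
eef_pos: [0.55, -0.2527, 0.2513]
tcp_rot: [-0.024, 1.0, 0.0, 0.0]
contact_force: [0.1, -0.4, -0.9]
opening: 1.0
finger_force: 0.0
```

Run:
```python
from h import *
st()
im=shot("scene"); s=ctrl.get_state(); p=np.array(s["eef_pos"]); u=proj("scene",p)[0].astype(int); print(u)
x0,y0=u[0]-60,u[1]-60
cv2.imwrite("pics/scene2.png",cv2.resize(im[y0:y0+120,x0:x0+160],(800,600),interpolation=cv2.INTER_CUBIC))
```

```text
t 3.68 frame [-0.2916  0.0165] z 0.2513 ty ang-a -0.0003 f [ 0.1 -0.4 -0.9] q [-0.6   0.12  1.73  0.    1.29 -2.22] op 1.0
[247 156]
```

View pics/scene2.png

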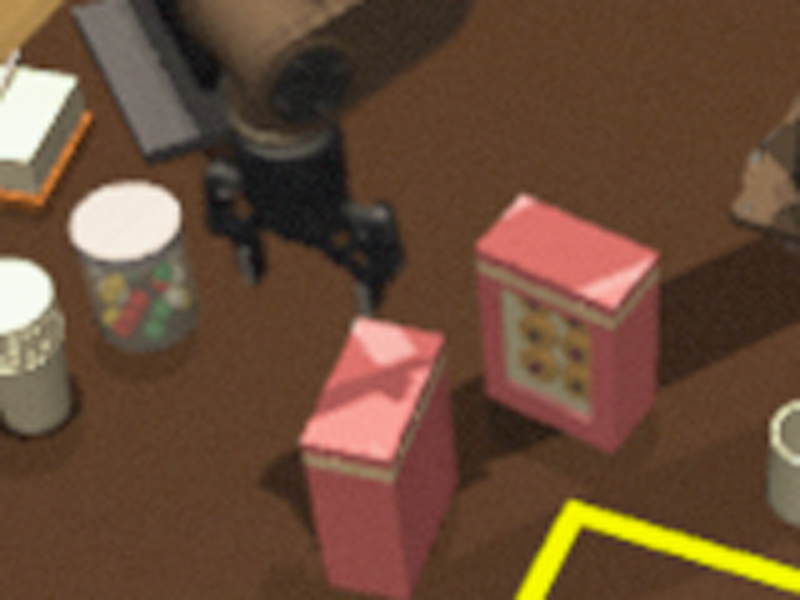

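The crop shows the gripper as a 2F-85 type. Its outer knuckles, at (205,190) and (400,240), look wider than the fingertips at (248,278) and (367,310). I'll measure that profile, since it decides which part touches the box first.

Run:
```python
from h import *
from scipy.spatial.transform import Rotation as Ro
s=ctrl.get_state(); p=np.array(s["eef_pos"]); M=Ro.from_quat(s["tcp_rot"]).as_matrix()
K,R,t=cam("scene"); o=-R.T@t
for nm,c in dict(Ltip=(245,282),Lout=(205,190),Loutlow=(215,230),Lfingerback=(238,262),Rtip=(366,312),Rback=(385,285),Rknee=(402,250),Rout=(395,212),Rtop=(375,203),bodyL=(245,160),bodyR=(340,180)).items():
    u=(187+c[0]/5,96+c[1]/5); d=R.T@np.linalg.inv(K)@[*u,1]; d=M.T@d; oo=M.T@(o-p)
    q=oo+d*(-oo[0]/d[0]); print(nm,(q[1:]*1000).round(),"(y,z tool mm)")
```

```text
Ltip [-49.  -3.] (y,z tool mm)
Lout [-67. -89.] (y,z tool mm)
Loutlow [-66. -50.] (y,z tool mm)
Lfingerback [-51. -23.] (y,z tool mm)
Rtip [ 52. -10.] (y,z tool mm)
Rback [ 71. -45.] (y,z tool mm)
Rknee [ 88. -86.] (y,z tool mm)
Rout [  85. -122.] (y,z tool mm)
Rtop [  70. -125.] (y,z tool mm)
bodyL [ -29. -131.] (y,z tool mm)
bodyR [  45. -137.] (y,z tool mm)
```

Request:
arm_command(steps=[100, 0, -0.935, 0, 0, 100, 0, -0.935, 0, 0, 100, 0, -0.935, 0, 0, 100, 0, -0.935, 0, 0, 100, 0, 0, 0.96, 0, 100, 0, 0, 0.96, 0, 100, 0, 0, 0.96, 0, 100, 0, 0, 0.96, 0])

```text
time: 4.4
eef_pos: [0.5545, -0.345, 0.1543]
tcp_rot: [-0.024, 1.0, -0.0, 0.0]
contact_force: [-0.2, 0.2, -0.8]
opening: 1.001
finger_force: 0.0
```

Request:
arm_command(steps=[100, 0, 0, 0.96, 0, 100, 0, 0, 0.96, 0, 100, 0, 0, 0.96, 0, 100, 0, 0, 0.96, 0, 100, 0, 0, 0.96, 0, 100, 0, 0, 0.96, 0, 100, 0, 0, 0, 0, 100, 0, 0, 0, 0])

```text
time: 5.07
eef_pos: [0.5535, -0.3439, 0.0097]
tcp_rot: [-0.024, 1.0, 0.001, -0.001]
contact_force: [-0.0, -0.1, 0.8]
opening: 1.001
finger_force: 0.0
```

Run:
```python
from h import *
st()
im=shot("scene"); im2=shot("wrist"); cv2.imwrite("pics/low.png",np.hstack([cv2.resize(im[110:250,170:330],(400,350),interpolation=cv2.INTER_CUBIC),cv2.resize(im2,(400,250))[:, :].copy() if 0 else cv2.copyMakeBorder(cv2.resize(im2,(400,250)),0,100,0,0,0)]))
import m; m.run()
```

```text
t 5.07 frame [-0.3828  0.0173] z 0.0097 ty ang-a -0.0001 f [-0.  -0.1  0.8] q [-0.71  0.49  1.75  0.    0.9  -2.33] op 1.0
tape [0.5523 0.0393] ang 1.6185 [203.2 252.9]
A world [ 0.5478 -0.2081] frame [-0.2469  0.0163] yaw rel 0.115 [129.6  70.3] [[-0.21899999678134918, 0.08500000089406967], [-0.289000004529953, 0.07699999958276749], [-0.27399998903274536, -0.052000001072883606], [-0.20499999821186066, -0.04399999976158142]] [386. 194.]
B world [ 0.3572 -0.1083] frame [-0.1381  0.2019] yaw rel 1.401 [74.1 68.7] [[-0.16899999976158142, 0.24199999868869781], [-0.18000000715255737, 0.17399999499320984], [-0.10700000077486038, 0.16200000047683716], [-0.09600000083446503, 0.2290000021457672]] [354. 251.]
mint world [ 0.7461 -0.0898] frame [-0.1382 -0.1875] yaw rel -0.123 [ 50.8 119.8] [[-0.15600000321865082, -0.125], [-0.17100000381469727, -0.24400000274181366], [-0.11999999731779099, -0.25], [-0.10599999874830246, -0.13099999725818634]] [348. 140.]
mug world [0.3596 0.0919] frame [0.0618 0.1899] yaw rel -0.517 [60.2 86.9] [[0.05700000002980232, 0.24300000071525574], [0.014000000432133675, 0.16699999570846558], [0.06599999964237213, 0.13699999451637268], [0.10899999737739563, 0.21299999952316284]] [297. 252.]
```

View pics/low.png

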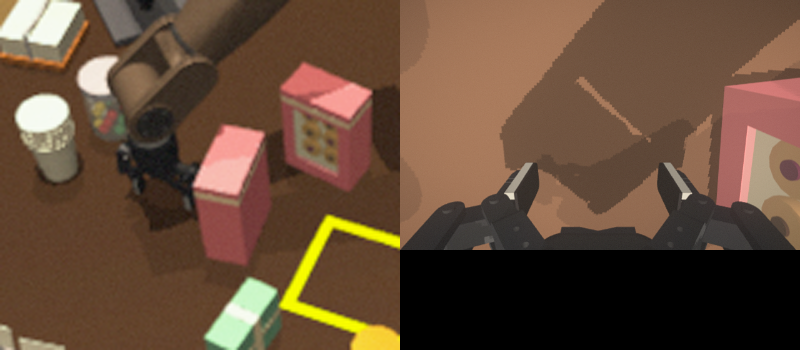

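Request:
arm_command(steps=[100, 0, 0.2, 0.2, 0, 100, 0, 0.2, 0.2, 0, 100, 0, 0.2, 0, 0, 100, 0, 0.2, 0, 0, 100, 0, 0.2, 0, 0, 100, 0, 0.2, 0, 0])

```text
time: 5.72
eef_pos: [0.5532, -0.3152, 0.0018]
tcp_rot: [-0.025, 1.0, -0.001, 0.0]
contact_force: [0.4, -3.3, -0.4]
opening: 1.002
finger_force: 0.0
```

Request:
arm_command(steps=[100, 0, 0.15, 0, 0, 100, 0, 0.15, 0, 0])

```text
time: 5.88
eef_pos: [0.5529, -0.3077, 0.0018]
tcp_rot: [-0.024, 1.0, -0.001, 0.0]
contact_force: [0.2, -3.4, -0.7]
opening: 1.003
finger_force: 0.0
```

```bash
cat > k.py <<'E'
from h import *
import sys
st(); im=shot("wrist"); im2=shot("top"); y,p=masks(im2)
c,r,b=rect("top",p,(float(sys.argv[2]),195) if len(sys.argv)>2 else (386,194),.18); b=(b/1000-C)@F.T; l=min((b[1]-b[0],b[2]-b[1]),key=np.linalg.norm); l=l*np.sign(l[0])
print("lid",b.mean(0).round(4),np.round(r[1],1),"yaw",np.arctan2(l[1],l[0]).round(3))
if len(sys.argv)>1: cv2.imwrite("pics/"+sys.argv[1],im)
E
python3 k.py
```

```text
t 5.88 frame [-0.3466  0.0162] z 0.0018 ty ang-a 0.0 f [ 0.2 -3.4 -0.7] q [-0.67  0.47  1.8  -0.    0.87 -2.29] op 1.0
lid [-0.2332  0.0151] [128.7  70.7] yaw 0.088
```

```bash
cat > v.py <<'E'
from h import *
import sys
name=sys.argv[1]; near=(float(sys.argv[2]),float(sys.argv[3]))
im2=shot("top"); y,p=masks(im2); c,r,b=rect("top",p,near,.18); b=b/1000
im=shot("scene"); u=np.vstack([proj("scene",np.c_[b,np.full(4,z)]) for z in(0,.18)])
x0,y0=(u.mean(0)-[60,45]).astype(int); x0=max(x0,0)
g=cv2.resize(im[y0:y0+90,x0:x0+120],None,fx=6,fy=6,interpolation=cv2.INTER_CUBIC)
for q in u: cv2.circle(g,tuple(((q-[x0,y0]+.5)*6).astype(int)),3,(0,255,0),-1)
cv2.imwrite("pics/"+name,g)
E
python3 v.py tilt1.png 382 194
```

```text
(no output)
```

View pics/tilt1.png

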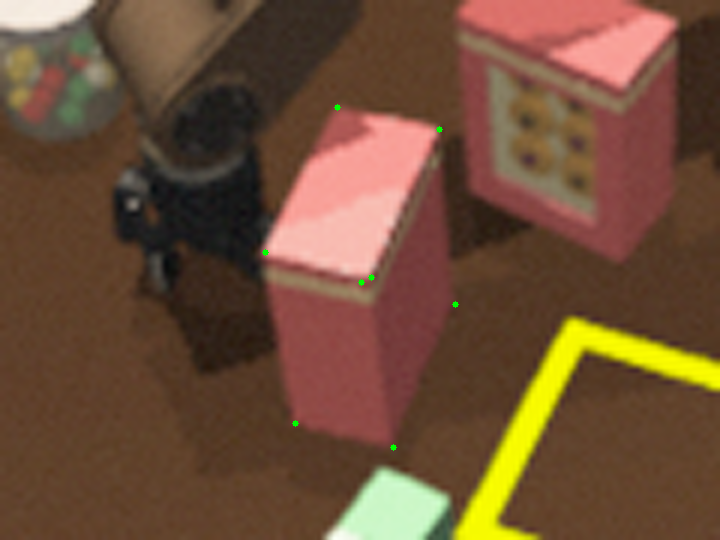

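The projected upright corners match the real foot corners at (295,425) and (390,443) to within a few crop pixels. So the box slides upright, and I keep pushing.

Request:
arm_command(steps=[100, 0, 0.2, 0, 0, 100, 0, 0.2, 0, 0, 100, 0, 0.2, 0, 0, 100, 0, 0.2, 0, 0, 100, 0, 0.2, 0, 0, 100, 0, 0.2, 0, 0, 100, 0, 0.2, 0, 0, 100, 0, 0.2, 0, 0])

```text
time: 6.75
eef_pos: [0.5508, -0.2671, 0.0015]
tcp_rot: [-0.024, 1.0, -0.0, 0.0]
contact_force: [-0.3, -3.4, 0.4]
opening: 1.002
finger_force: 0.0
```

```bash
python3 k.py w1.png 371
```

```text
t 6.75 frame [-0.306   0.0163] z 0.0015 ty ang-a -0.0004 f [-0.3 -3.4  0.4] q [-0.62  0.43  1.86  0.    0.85 -2.24] op 1.0
lid [-0.1936  0.0121] [129.   70.5] yaw 0.0
```

Request:
arm_command(steps=[100, 0, 0.2, 0, 0, 100, 0, 0.2, 0, 0, 100, 0, 0.2, 0, 0, 100, 0, 0.2, 0, 0, 100, 0, 0.2, 0, 0, 100, 0, 0.2, 0, 0, 100, 0, 0.2, 0, 0, 100, 0, 0.2, 0, 0])

```text
time: 7.52
eef_pos: [0.5488, -0.2271, 0.0014]
tcp_rot: [-0.024, 1.0, -0.0, -0.0]
contact_force: [-0.1, -2.9, 0.9]
opening: 1.0
finger_force: 0.0
```

```bash
python3 k.py w2.png 360
```

```text
t 7.52 frame [-0.2659  0.0164] z 0.0014 ty ang-a -0.0001 f [-0.1 -2.9  0.9] q [-0.56  0.4   1.9  -0.    0.84 -2.18] op 1.0
lid [-0.1534  0.0119] [129.8  70.6] yaw -0.001
```

Request:
arm_command(steps=[100, 0, 0.18, 0, 0, 100, 0, 0.18, 0, 0, 100, 0, 0.18, 0, 0, 100, 0, 0.18, 0, 0, 100, 0, 0.18, 0, 0, 100, 0, 0.18, 0, 0, 100, 0, 0, 0, 0, 100, 0, 0, 0, 0])

```text
time: 8.28
eef_pos: [0.5472, -0.1998, 0.001]
tcp_rot: [-0.024, 1.0, 0.0, -0.0]
contact_force: [-0.8, 0.4, 0.2]
opening: 0.999
finger_force: 0.0
```

Request:
arm_command(steps=[100, 0, -0.3, 0, 0, 100, 0, -0.8, 0, 0, 100, 0, -1, 0, 0, 100, 0, 0, -0.8, 0, 100, 0, 0, -1, 0, 100, 0, 0, -1, 0, 100, 0, 0, -1, 0, 100, 0, 0, -1, 0])

```text
time: 8.95
eef_pos: [0.5496, -0.2532, 0.1221]
tcp_rot: [-0.024, 1.0, 0.001, -0.0]
contact_force: [-0.7, 0.3, -0.1]
opening: 1.005
finger_force: 0.0
```

```bash
python3 k.py w3.png 352; python3 v.py tilt2.png 352 194
```

```text
t 8.95 frame [-0.292   0.0169] z 0.1221 ty ang-a -0.0007 f [-0.7  0.3 -0.1] q [-0.6   0.25  1.84  0.    1.06 -2.22] op 1.0
lid [-0.128   0.0118] [129.7  70.7] yaw -0.002
```

View pics/tilt2.png

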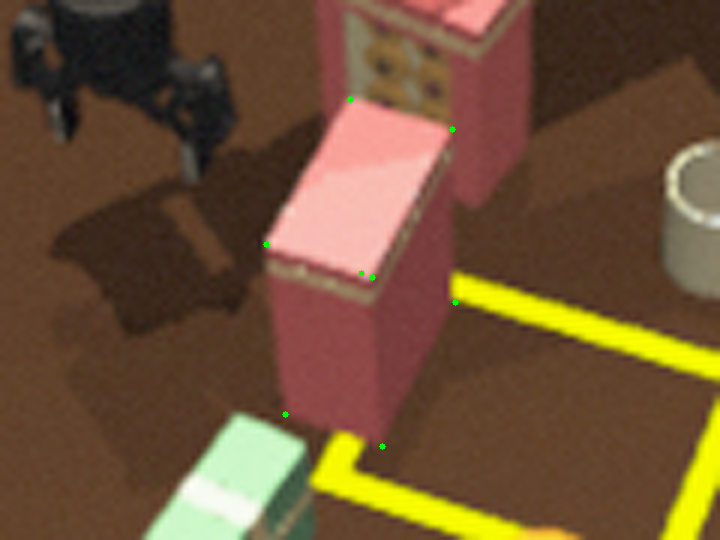

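Request:
arm_command(steps=[100, -0.2, 0, -0.72, 0, 100, 0, 0.8, 0, 0, 100, 0, 0.8, 0, 0, 100, 0, 0.4, 0, 0, 100, 0, 0.2, 0, 0, 100, 0, 0.2, 0, 0, 100, 0, 0.2, 0, 0, 100, 0, 0.2, 0, 0])

```text
time: 9.82
eef_pos: [0.5515, -0.1829, 0.1388]
tcp_rot: [-0.024, 1.0, 0.0, -0.0]
contact_force: [0.2, -0.9, -0.2]
opening: 0.999
finger_force: 0.0
```

Request:
arm_command(steps=[100, 0, 0.2, 0, 0, 100, 0, 0.2, 0, 0, 100, 0, 0.2, 0, 0, 100, 0, 0.2, 0, 0])

```text
time: 10.15
eef_pos: [0.5509, -0.1629, 0.1397]
tcp_rot: [-0.024, 1.0, -0.0, 0.0]
contact_force: [1.2, -0.9, 1.8]
opening: 1.003
finger_force: 0.6
```

Request:
arm_command(steps=[100, 0, 0.2, 0, 0, 100, 0, 0.2, 0, 0, 100, 0, 0.2, 0, 0, 100, 0, 0.2, 0, 0])

```text
time: 10.48
eef_pos: [0.5496, -0.1423, 0.1392]
tcp_rot: [-0.024, 1.0, 0.0, -0.0]
contact_force: [0.1, -0.3, 1.1]
opening: 1.004
finger_force: 0.3
```

```bash
python3 k.py w4.png 348
python3 - <<'E'
from h import *
im=shot("scene"); cv2.imwrite("pics/tip.png",cv2.resize(im[130:260,220:380],(640,520),interpolation=cv2.INTER_CUBIC))
E
```

```text
t 10.48 frame [-0.1812  0.0115] z 0.1392 ty ang-a -0.0001 f [ 0.1 -0.3  1.1] q [-0.43  0.15  1.92  0.    1.08 -2.05] op 1.0
lid [-0.1321 -0.1696] [ 48.2 113.5] yaw -0.128
```

View pics/tip.png

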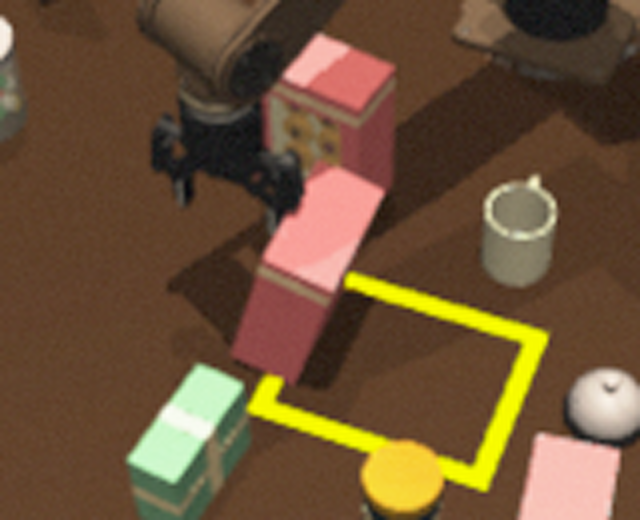

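The box is tipping forward about its far edge, held by the right finger at (285,200). It is square to the frame, so I push on past balance.

Request:
arm_command(steps=[100, 0, 0.2, 0, 0, 100, 0, 0.2, 0, 0, 100, 0, 0.2, 0, 0, 100, 0, 0.2, 0, 0, 100, 0, 0.2, 0, 0, 100, 0, 0, 0, 0, 100, 0, 0, 0, 0, 100, 0, 0, 0, 0])

```text
time: 11.3
eef_pos: [0.5485, -0.118, 0.1393]
tcp_rot: [-0.024, 1.0, -0.0, 0.0]
contact_force: [-0.3, 0.3, -0.5]
opening: 1.004
finger_force: 0.0
```

Run:
```python
from h import *
st(); im=shot("scene"); cv2.imwrite("pics/tip2.png",cv2.resize(im[130:260,220:380],(640,520),interpolation=cv2.INTER_CUBIC))
```

```text
t 11.3 frame [-0.1569  0.0114] z 0.1393 ty ang-a -0.0 f [-0.3  0.3 -0.5] q [-0.39  0.13  1.94 -0.    1.07 -2.01] op 1.0
```

View pics/tip2.png

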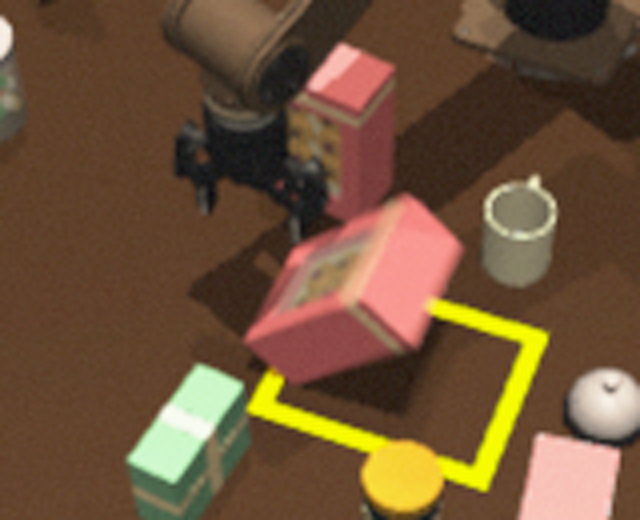

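It is caught in mid-fall, with the window at (335,270) turning up. I let it land and withdraw upward.

Request:
arm_command(steps=[100, 0, 0, -0.3, 0, 100, 0, -0.4, -0.6, 0, 100, 0, -0.8, -0.8, 0, 100, 0, -1, -0.8, 0, 100, 0, -1, 0, 0, 100, 0, -1, 0, 0, 100, 0, 0, 0, 0, 100, 0, 0, 0, 0])

```text
time: 12.02
eef_pos: [0.5535, -0.2242, 0.2024]
tcp_rot: [-0.023, 1.0, -0.0, 0.0]
contact_force: [-0.1, -0.1, 0.1]
opening: 1.002
finger_force: 0.0
```

Run:
```python
from h import *
st(); im=shot("scene"); t=shot("top"); cv2.imwrite("pics/end.png",np.hstack([cv2.resize(im[130:260,220:380],(400,325),interpolation=cv2.INTER_CUBIC),cv2.resize(t[120:270,240:420],(390,325),interpolation=cv2.INTER_CUBIC)]))
h=cv2.cvtColor(t,cv2.COLOR_BGR2HSV); H,S,V=[h[...,i].astype(int) for i in range(3)]
m=(~((H>24)&(H<36)&(S>90)))&(V>120); m[:, :270]=0; 
c,r,b=rect("top",m,(315,199),.07); print(r,((b/1000-C)@F.T).round(3).tolist())
```

```text
t 12.02 frame [-0.2633  0.0115] z 0.2024 ty ang-a -0.0027 f [-0.1 -0.1  0.1] q [-0.55  0.14  1.8   0.    1.2  -2.17] op 1.0
((540.9020385742188, 44.4882926940918), (134.97959899902344, 184.5745849609375), 2.6141204833984375) [[0.098, 0.078], [-0.086, 0.079], [-0.087, -0.056], [0.098, -0.057]]
```

View pics/end.png

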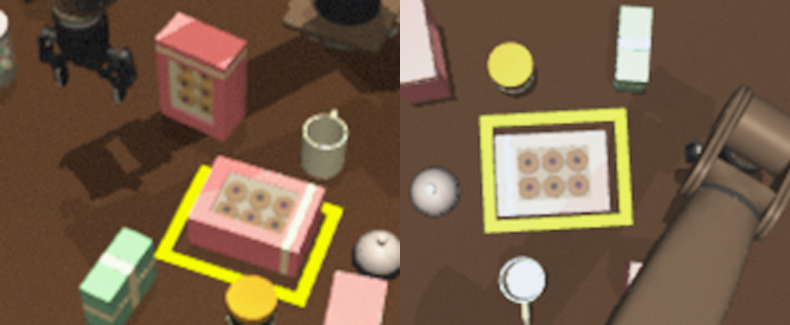

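The box lies flat with its window up, at (258,210) in the left half. It spans x -0.087 to 0.098 and y -0.057 to 0.079 in the frame, well inside the tape. Nothing else has moved and the gripper is clear, so I hand in.

```bash
python3 -c "
from plant import ctrl
print(ctrl.sign_off())"
```

```text
the job is handed in; nothing more can be done
None
```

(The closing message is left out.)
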